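# Unlatch the tilting inspection plate and hold it at the set angle

### The arm

A 6-joint arm with a two-finger parallel gripper is mounted at the origin on a cart in front of the work surface, level with it; the furniture and walls round the work are solid. World frame = base frame: x ahead of the robot, y to its left, z up, the work surface at z = 0. Lengths are in m, angles in rad, forces in N, time in s.
With the tool pointing down it reaches from about 0.4 to 0.825 m from the base axis. Payload 7 kg.
Tool frame: the origin (TCP) lies at the centre of the arm's flange, where the gripper is bolted on; the fingertips stand 178 mm ahead of it and the grasp point (between the pads) lies 159 mm ahead of it (arm.tip_reach is the distance from the TCP to the fingertips, in m); z points along the fingers, y is the direction in which the jaws open and shut (so a half turn about z gives the same grasp; the last joint's range is limited). The gripper opens to 88 mm and grips with 3 to 60 N. Pads are 19 mm wide; open, the fingers measure 130 mm over their backs; the gripper's body (78 mm by 193 mm) begins 47 mm behind the grasp point.
Start: joints at [1.574, 0.359, 0.012, 0, -1.224, -0.288], TCP at [0.19, 0.648, 0.405] pointing down, gripper open.
Joint ranges: [-3.07, 3.07], [-1.43, 2.12], [-1.02, 1.25], [-3.03, 1.67], [-3.05, -0], [-3.03, 3.03]. Speed limits (rad/s): [2.39, 2.39, 3.01, 3.14, 3.14, 3.14].

### API

Orientations are given as [roll, pitch, yaw] about the fixed x, y, z axes, in that order (R = Rz(yaw) Ry(pitch) Rx(roll)).
In Python, from station import arm gives the robot as it stands.
- The arm moves only by the shell command python3 -m inch 'ROWS' [OPENING] [FORCE]. ROWS is JSON, a list that holds one entry, the list of rows, each a list of 6 numbers: the shift along the world's x, y, z in units of 200 mm (1.0 is 200 mm), then the turn, a rotation vector about the world's x, y, z in units of 180 degrees (1.0 is 180 degrees). A call has 1 to 8 rows; each row is the pose to reach, as a shift and turn from the pose commanded when the call began, turning the shorter way round; what a row does not reach only later rows make up. A row lasts 1/8 s, in which the tool goes at most 62.5 mm and 10.7 degrees, less where a joint would pass 70% of its speed; a pose out of reach is approached as far as the arm can. A call with a number of a shift or a turn outside -1 to 1 is refused whole. A call with a gripper value outside its range is refused whole. OPENING is the finger opening in mm, from 0 to 87.6, set as the call begins (- or left out, the last holds). The fingers move at their own pace and stop on an object; FORCE is the grip in N (left out, the last holds). Time passes only in rows, so rows that repeat a pose let the fingers close. It gives the time, the measured TCP pose, the force and the opening at its end, in the units of the state.
- arm.get_state(): the state, without advancing time (a new reading comes with each control period).
- arm.grab_frame(name): name is "scene" or "top" or "wrist"; returns the picture (384x512x3 uint8, blue, green, red); there is no depth.
- arm.camera_params(name): a dict with "vertical_fov" (degrees; the focal length in pixels is half the picture's height over the tangent of half this angle, whatever the lens; pixels are square), "cx", "cy" (the principal point, pixels), "k1" (the pictures are not rectified: a ray, as slopes to the right and down, at radius r is drawn at 1 + k1 r^2 times it, then the intrinsics apply), "pose" (4x4, takes a point from camera to world coordinates). Camera axes: x right, y down, z forward; pixel columns grow to the right and rows downward; lengths in m; the calibration is good to about 2 mm. A picture is of the moment at which its call begins: read the wrist's pose just before it. camera_params takes no time and is no camera call; for the wrist camera it gives the pose at the moment of the call.
- arm.job_done(): hands the job in, once; it reports no verdict.
Trained networks look in the newest picture that a camera, given by its name, has taken for a name from the list of things; names that differ only in an ending like _2 or _b are one class to them, and where a whole thing is asked for, a point or a joint stands for the part that bears it (a point fixed in the world has none). Each returns a list of dicts, best first, with "score" (0 to 1); they miss things now and then, are a little off and sometimes report something else, mostly with a low value. They report only what shows in the picture. A call takes as long as a camera call.
- arm.search_frame(target, camera): "box" ([left, top, right, bottom] in pixels, round what is visible of it).
- arm.regions_of(target, camera): "region" (384x512 bool, what is visible of it) and "box" ([left, top, right, bottom] in pixels, round what is visible of it).
The state is a dict: "t": time; "q": joint angles; "qd": joint speeds; "joint_efforts": joint torques, N m; "eef_pos": TCP position; "ee_rot": TCP orientation; "force": force on the tool from outside, world axes, zero at the start; "moment": the same for the moment, N m; "width": finger opening in m.
Only numpy, scipy, OpenCV 4.12 (cv2) and the standard library are available. Lean on these libraries where they do the work, as an engineer would, in place of code of your own. Each camera call takes 0.05 s, during which the arm holds its last target.

### The job

A terminal strip is seated on the tilting inspection plate. Turn the quarter-turn latch at the plate's free edge round to its stop so that the plate is free, then take the plate by its bar handle and swing it up until its pointer stands opposite the index clamped on the graduated quadrant, without shifting the index or pushing the things lying around. Finish still holding the plate steady at that mark: it drops when let go, and a colleague will tighten the hinge's lock screw while you hold.

Things in the scene. Friction and masses are not known exactly. Their poses are not given: they have to be found in the camera images.
- fixture: Tilting plate fixture, fixed to the table: grey bed 252 x 244 x 12 mm. Origin on the table under its middle; x from the plate's hinge (near side) to the latch (far side), y left along the hinge, z up; turned 0.2 to 0.75 rad clockwise seen from above. At y = -119 mm: the graduated quadrant: arc of 132 mm radius about the hinge line, 6 mm thick, a line every 5 degrees, up to 180 mm above the table.
- latch_grip (a point): Middle of the latch's black wing grip, on its upright turning axis, 92.5 mm above the table. Grip: bar 50 mm long (point x), 12 mm wide, 28 mm tall, top 103 mm and underside 74 mm above the table; pinch it across the 12 mm from above. Below it turns a steel tongue 58 x 12 x 5 mm, same direction, 57 to 62 mm above the table, its near end over the plate's edge.
- latch (a joint): Turn of the latch in rad, counter-clockwise seen from above. 0: grip and tongue along the fixture's x, plate locked. 1.45: stop, grip nearly along the fixture's y, tongue clear of the plate (from about 1.2). Starts between 0 and 0.25. Stiff, about 0.06 N m: stays where it is left.
- plate_handle (a point): Middle of the round bar of the plate's steel handle: 10 mm thick, 68 mm straight length along the hinge (point y), 36 mm above the plate's top face. 142 mm out from the hinge line, 40 mm above the plate's mid plane, 30 mm right of the middle; at the start 92 mm above the table. Site x: outward along the plate. The bar may turn between the pads, so the tool can stay upright.
- tilt_plate (a joint): Angle of the aluminium plate (176 mm from hinge to free edge, 180 wide, 8 thick, about 0.6 kg with its strip) in rad: 0 flat on its rests, growing as its far edge rises and comes back toward the hinge; at most 1.35. It falls back when let go. Lifting takes 3 to 5 N at the handle. It cannot rise while the latch is closed.
- plate_hinge (a point): Point on the plate's hinge line at the middle of the fixture, 52 mm above the table. The hinge runs along the fixture's y. On its left end sits a dark knurled lock screw 28 mm across, loose now; it is the colleague's, leave it.
- plate_pointer (a point): Tip of the dark steel pointer on the plate's right edge, which reaches over the quadrant's rim and points inward to the hinge: 146 mm out from the hinge line, in the plate's mid plane. Site x points outward from the hinge along the plate.
- index_tip (a point): Outward tip of the index, a dark steel rider (20 x 13 x 12 mm with a clamp screw) on the quadrant's rim, 144 mm from the hinge line. It stands at the angle to set; pointer and index tips face each other 2 mm apart when the plate is right. Site x points outward from the hinge.
- index (a joint): Angle in rad at which the index is clamped on the quadrant, in the same measure as the plate's angle (equal when the tips face each other). Between 0.45 and 0.95. Not to be shifted. Held by friction (0.6 N m).
- peg_jar: Bystander: open clear jar of white pegs, 57 mm across, 46 mm high, right of the fixture; origin under its middle.
- tape_roll: Bystander: roll of beige tape lying flat, 77 mm across, 19 mm high, right front; origin under its middle.
- meter: Bystander: hand-held multimeter lying on its back, 104 x 58 x 31 mm, behind the fixture; origin under its middle.

How it is judged:
On the way, in this order (a step that is already met when the one before it is completed fails the run):
1. the latch is turned clear while the plate still lies flat (value of joint latch above 1.22 rad and value of joint tilt_plate below 0.08 rad), for 0.1 s.
2. the plate is lifted in the fingers (value of joint tilt_plate above 0.2 rad and contact force between the fingers and tilt_plate above 1 N), for 0.1 s.
At the end, for the whole second after the job is handed in: The plate's pointer is within 0.06 rad (3.4 degrees, about 9 mm at the rim) of the index and at rest (under 0.05 rad/s); the fingers hold the plate (over 1 N) and no other object props it; the latch is turned at least 1.2 rad; the index is where it was clamped (6 mm) (angle between the x axis of plate_pointer and the x axis of index_tip, either way round below 0.06 rad and value of joint tilt_plate above 0.35 rad and velocity of joint tilt_plate between -0.05 and 0.05 rad/s and contact force between the fingers and tilt_plate above 1 N and contact force between tilt_plate and peg_jar below 0.3 N and contact force between tilt_plate and tape_roll below 0.3 N and contact force between tilt_plate and meter below 0.3 N and value of joint latch above 1.2 rad and distance of index_tip from where it was at the start of the episode below 0.006 m); the arm keeps its last pose, push and grip.
It fails at once if the index is shifted by more than 6 mm (distance of index_tip from where it was at the start of the episode above 0.006 m).
It fails at once if the jar, the tape roll or the multimeter is pushed more than 25 mm (distance of any of peg_jar, tape_roll, meter from where it was at the start of the episode above 0.025 m).
It also fails if it takes over 51 s, if anything falls off the work surface, if the arm or the gripper's body presses on something with over 40 N, if the wrist force passes 120 N, or if a joint passes its speed limit or range.

## Working session

There is one attempt and no reset: what is moved stays moved. The work goes in short steps, Python scripts to look and compute and a shell command to move; the robot and the scene stay as the last step left them, time stands still between calls to the robot, and variables do not carry over. Pictures are saved under pics/ and viewed, and the job is handed in when it is done.

```bash
ls; mkdir -p pics
python3 - <<'E'
from station import arm
import cv2
s=arm.get_state();print(s['t'],s['eef_pos'],s['ee_rot'],s['width'],arm.tip_reach)
for n in("scene","top","wrist"):
    cv2.imwrite(f'pics/a_{n}.png',arm.grab_frame(n))
    p=arm.camera_params(n);print(n,p)
    for t in("latch_grip","plate_handle","index_tip","plate_pointer","fixture","peg_jar","tape_roll","meter"):
        r=arm.search_frame(t,n);print(t,[(x['score'],x['box']) for x in r[:2]])
E
```

```text
pics
0.0 [0.18959913 0.64762182 0.4037537 ] [ 3.14000284e+00 -1.45160992e-04 -2.84931145e-01] 0.08767733476097586 0.1781
scene {'vertical_fov': 48.310153438050236, 'cx': 259.24763667270366, 'cy': 188.05530102262475, 'k1': -0.062117927291765435, 'pose': array([[-0.81447877, -0.44023771,  0.37790884,  0.2477602 ],
       [-0.58018442,  0.62161355, -0.52629139,  0.46623189],
       [-0.00321994, -0.64790999, -0.7617101 ,  0.78463006],
       [ 0.        ,  0.        ,  0.        ,  1.        ]])}
latch_grip [(0.71, [210.1, 183.3, 220.9, 213.5])]
plate_handle [(0.89, [169.5, 210.8, 298.2, 301.5])]
index_tip [(0.41, [284.6, 225.9, 297.4, 240.8])]
plate_pointer [(0.75, [171.0, 209.4, 297.9, 302.7])]
fixture [(0.56, [154.9, 181.9, 301.4, 322.1]), (0.17, [286.8, 223.5, 300.4, 238.9])]
peg_jar [(0.6, [292.5, 139.8, 321.6, 168.9])]
tape_roll [(0.57, [349.2, 169.1, 386.0, 201.6])]
meter [(0.8, [169.0, 157.6, 205.8, 195.3])]
top {'vertical_fov': 42.91828717212405, 'cx': 260.96873503013774, 'cy': 195.68229115857326, 'k1': -0.16649845473188926, 'pose': array([[-0.00956487, -0.99782521,  0.06521783
[... 467 characters left out ...]
roll [(0.65, [331.4, 243.5, 362.6, 276.2])]
meter [(0.67, [329.9, 245.1, 362.2, 279.5]), (0.57, [225.9, 79.9, 256.5, 131.0])]
wrist {'vertical_fov': 61.758875277411434, 'cx': 253.2214640965894, 'cy': 195.9681393684945, 'k1': -0.06768725002083119, 'pose': array([[-2.80694063e-01, -9.23833841e-01, -2.60272700e-01,
         2.60985634e-01],
       [-9.59797255e-01,  2.70252619e-01,  7.58468947e-02,
         6.28263807e-01],
       [ 2.69450723e-04,  2.71098796e-01, -9.62551490e-01,
         3.84437477e-01],
       [ 0.00000000e+00,  0.00000000e+00,  0.00000000e+00,
         1.00000000e+00]])}
latch_grip []
plate_handle []
index_tip []
plate_pointer []
fixture []
peg_jar []
tape_roll []
meter []
```

Run:
```python
import cv2
a=cv2.imread('pics/a_scene.png')[120:340,130:400];cv2.imwrite('pics/b_s.png',cv2.resize(a,None,fx=2.7,fy=2.7,interpolation=3))
a=cv2.imread('pics/a_top.png')[70:290,110:380];cv2.imwrite('pics/b_t.png',cv2.resize(a,None,fx=2.7,fy=2.7,interpolation=3))
```

```text
(no output)
```

View pics/b_s.png

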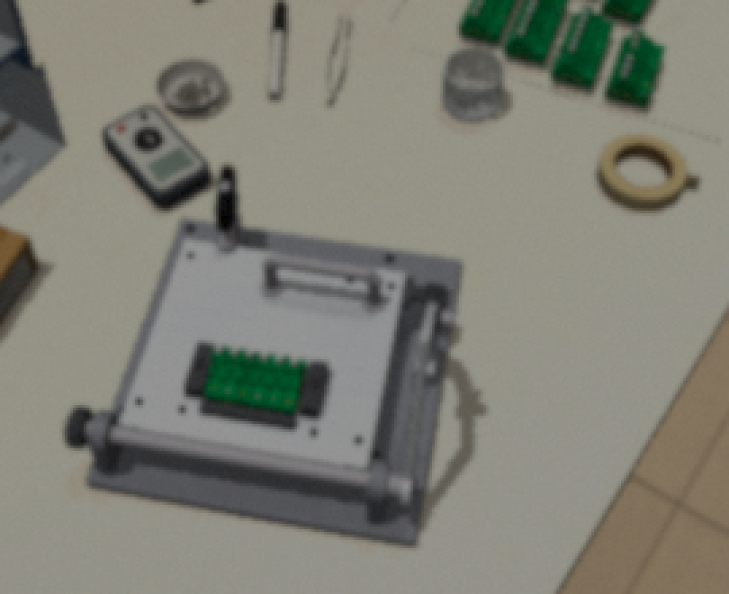

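View pics/b_t.png

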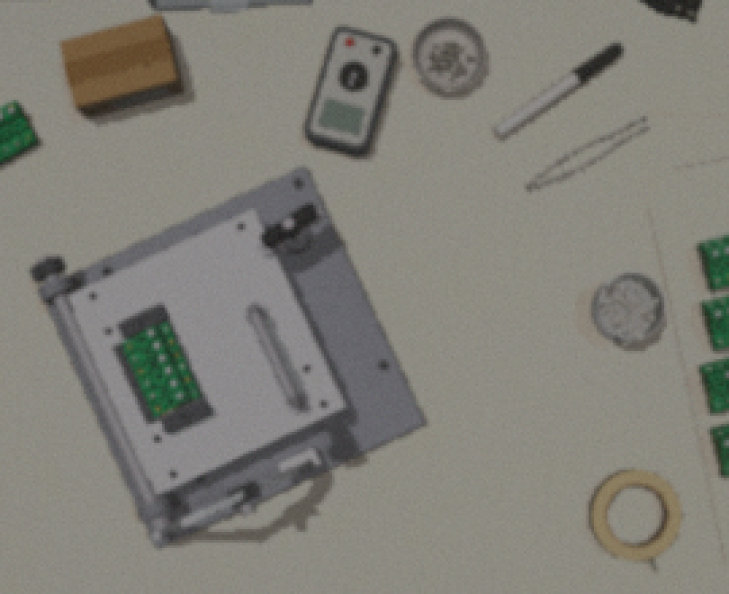

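```bash
cat > h.py <<'E'
import numpy as np,cv2
from station import arm
def proj(P,p):
    P=np.atleast_2d(P);T=np.array(p['pose']);C=(P-T[:3,3])@T[:3,:3]
    f=192/np.tan(np.radians(p['vertical_fov'])/2);s=C[:,:2]/C[:,2:]
    s=s*(1+p['k1']*(s**2).sum(1,keepdims=True));return s*f+[p['cx'],p['cy']]
def ray(uv,p):
    f=192/np.tan(np.radians(p['vertical_fov'])/2);d=(np.asarray(uv,float)-[p['cx'],p['cy']])/f
    s=d.copy()
    for _ in range(20): s=d/(1+p['k1']*(s@s))
    T=np.array(p['pose']);v=T[:3,:3]@np.r_[s,1];return T[:3,3],v/np.linalg.norm(v)
def atz(uv,p,z):
    o,v=ray(uv,p);return o+v*(z-o[2])/v[2]
E
cat > fit.py <<'E'
from h import *
from scipy.optimize import least_squares
S=arm.camera_params('scene');T=arm.camera_params('top')
cs=lambda u,v:(u/2.7+130,v/2.7+120); ct=lambda u,v:(u/2.7+110,v/2.7+70)
# params x,y,yaw,h,lx,ly
def W(q,a):
    c,s=np.cos(q[2]),np.sin(q[2]);return [q[0]+c*a[0]-s*a[1],q[1]+s*a[0]+c*a[1],a[2]]
obs=[(T,ct(303,170),lambda q:(.126,.122,.012)),(T,ct(425,424),lambda q:(.126,-.122,.012)),
(T,ct(252,212),lambda q:(q[3]+.176,.09,.056)),(T,ct(348,410),lambda q:(q[3]+.176,-.09,.056)),
(T,ct(279,358),lambda q:(q[3]+.142,-.03,.092)),(T,ct(289,224),lambda q:(q[4],q[5],.103)),
(S,cs(181,222),lambda q:(.126,.122,.012)),(S,cs(461,262),lambda q:(.126,-.122,.012)),
(S,cs(415,540),lambda q:(-.126,-.122,.012)),(S,cs(88,484),lambda q:(-.126,.122,.012)),
(S,cs(323,278),lambda q:(q[3]+.142,-.03,.092)),(S,cs(229,173),lambda q:(q[4],q[5],.103))]
f=lambda q:np.concatenate([proj(W(q,g(q)),p)[0]-o for p,o,g in obs])
r=least_squares(f,[.5,.1,-1.15,-.09,.1,.03],loss='soft_l1')
if __name__=='__main__':
    q=r.x;print(q.round(4));print(f(q).reshape(-1,2).round(1))
    print('latch',W(q,(q[4],q[5],.0925)),'handle',W(q,(q[3]+.142,-.03,.092)),'hinge',W(q,(q[3],0,.052)))
    for n,z in(('peg_jar',.02),):pass
E
python3 fit.py
```

```text
[ 0.5654  0.1102 -1.1374 -0.1033  0.097   0.0623]
[[-0.8 -2.8]
 [-0.5 -0.9]
 [ 1.   0.8]
 [ 0.1  1.4]
 [-1.6  1.7]
 [ 0.9 -0.4]
 [-0.9 -2. ]
 [ 0.1 -1.4]
 [ 0.5  1.2]
 [-2.  -0.2]
 [ 2.9 -3.5]
 [-0.1  3.6]]
latch [np.float64(0.6626986537586794), np.float64(0.048320004591173096), 0.0925] handle [np.float64(0.5544867745332658), np.float64(0.06249586149195055), 0.092] hinge [np.float64(0.5220731587364845), np.float64(0.20396443577959456), 0.052]
```

```bash
python3 -m inch '[[[0.2,-0.25,0,0,0,-0.05],[0.4,-0.5,0,0,0,-0.1],[0.6,-0.75,0,0,0,-0.15],[0.79,-1,0,0,0,-0.2],[0.79,-1,0,0,0,-0.25]]]' && python3 -m inch '[[[0.2,-0.25,0,0,0,0],[0.4,-0.5,0,0,0,0],[0.6,-0.75,0,0,0,0],[0.79,-1,0,0,0,0],[0.79,-1,0,0,0,0]]]'
python3 - <<'E'
from h import *
s=arm.get_state();print(s['t'],s['q'])
cv2.imwrite('pics/c_w.png',arm.grab_frame('wrist'))
for t in("latch_grip","plate_handle","index_tip","plate_pointer"):
    r=arm.search_frame(t,'wrist');print(t,[(x['score'],x['box']) for x in r[:2]])
E
```

```text
t: 1.98
eef_pos: [0.3495, 0.4446, 0.4053]
ee_rot: [-3.141, 0.0, -1.079]
force: [-1.2, 0.3, 1.3]
width: 0.0876
t: 2.6
eef_pos: [0.5074, 0.2447, 0.4046]
ee_rot: [3.141, -0.0, -1.075]
force: [0.2, -0.4, -0.5]
width: 0.0876
2.6 [ 7.96885833e-01  1.75872171e-01 -2.38384510e-01  2.80927842e-04
 -1.15682232e+00 -3.00993721e-01]
latch_grip []
plate_handle [(0.77, [157.9, 0.0, 358.1, 148.4])]
index_tip [(0.77, [410.4, 16.8, 447.9, 60.9])]
plate_pointer [(0.15, [127.6, 0.0, 450.3, 158.1])]
```

View pics/c_w.png

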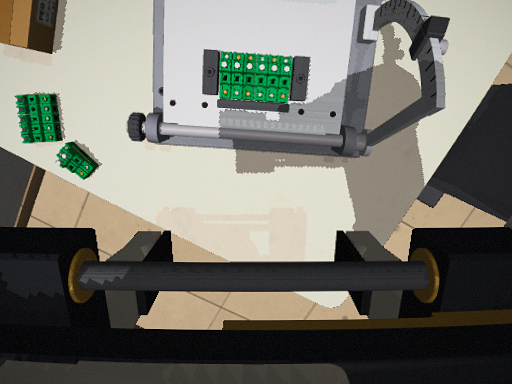

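```bash
python3 -m inch '[[[0.2,-0.25,0,0,0,0],[0.4,-0.5,0,0,0,0],[0.6,-0.75,0,0,0,0],[0.78,-0.98,0,0,0,0],[0.78,-0.98,0,0,0,0],[0.78,-0.98,0,0,0,0]]]'
python3 - <<'E'
from h import *
s=arm.get_state();print(s['t'],s['q'])
P=arm.camera_params('wrist');np.save('d_P.npy',P,allow_pickle=True)
cv2.imwrite('pics/d_w.png',arm.grab_frame('wrist'))
for t in("latch_grip","plate_handle","index_tip","plate_pointer"):
    r=arm.search_frame(t,'wrist');print(t,[(x['score'],x['box']) for x in r[:2]])
E
```

```text
t: 3.6
eef_pos: [0.6615, 0.0527, 0.4042]
ee_rot: [3.141, 0.0, -1.07]
force: [-0.8, 0.1, 0.1]
width: 0.0875
3.6 [ 3.72703529e-01  3.40587056e-01 -1.55795951e-02 -2.52092205e-04
 -1.21535066e+00  1.28595120e-01]
latch_grip [(0.96, [238.5, 149.9, 261.6, 213.4])]
plate_handle [(0.53, [118.9, 23.7, 215.9, 126.3])]
index_tip []
plate_pointer [(0.58, [210.0, 191.2, 417.7, 330.4]), (0.5, [240.4, 150.0, 262.4, 208.2])]
```

View pics/d_w.png

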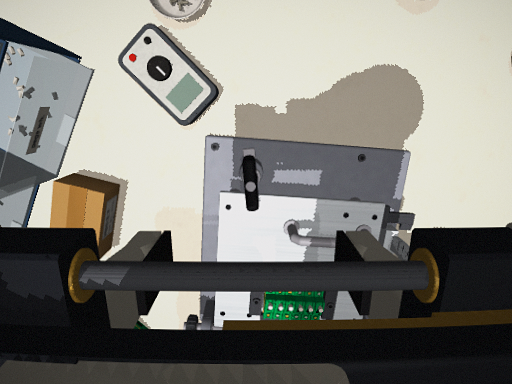

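Run:
```python
from h import *
P=np.load('d_P.npy',allow_pickle=True).item()
A=atz((207,136),P,.012);B=atz((410,150),P,.012);print(A,B,np.linalg.norm(A-B))
d=A-B;print('yaw',np.arctan2(d[1],d[0])-np.pi/2)
d=atz((248,156),P,.103)-atz((251.5,210),P,.103);print('gripyaw',np.arctan2(d[1],d[0]),np.linalg.norm(d))
print('pivot',atz((250,186),P,.103))
print('box c',atz((250,182),P,.095))
a=cv2.imread('pics/d_w.png')[130:250,190:430];cv2.imwrite('pics/d_z.png',cv2.resize(a,None,fx=3.3,fy=3.3,interpolation=3))
```

```text
[0.72803474 0.04424553 0.012     ] [ 0.51221817 -0.0566399   0.012     ] 0.2382323649158544
yaw -1.1335186008862923
gripyaw -1.0091468465476123 0.05001879535197886
pivot [0.66660216 0.05222929 0.103     ]
box c [0.66753241 0.05066502 0.095     ]
```

View pics/d_z.png

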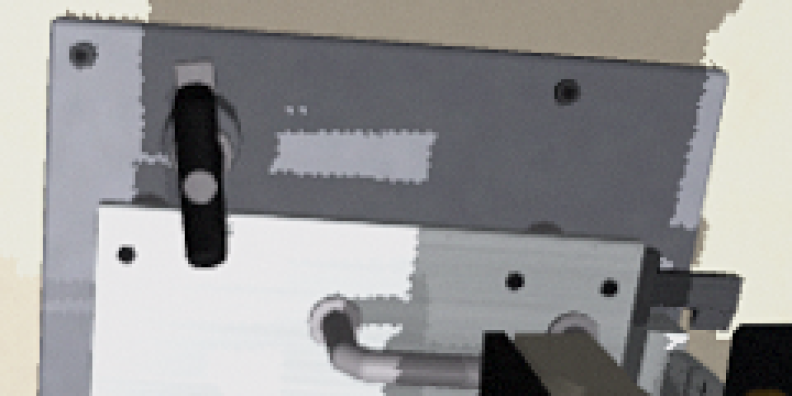

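```bash
python3 -m inch '[[[0.01,-0.005,-0.25,0,0,0.015],[0.017,-0.008,-0.45,0,0,0.015],[0.017,-0.008,-0.45,0,0,0.015],[0.017,-0.008,-0.45,0,0,0.015]]]' 60
python3 - <<'E'
from h import *
P=arm.camera_params('wrist')
cv2.imwrite('pics/e_w.png',arm.grab_frame('wrist'))
s=arm.get_state();R=cv2.Rodrigues(np.zeros(3))[0]
for z in (.16,.145):print(proj([s['eef_pos'][0],s['eef_pos'][1],s['eef_pos'][2]-z],P))
print(atz((253,196),P,.103))
E
```

```text
t: 4.35
eef_pos: [0.6656, 0.0508, 0.3166]
ee_rot: [-3.14, -0.001, -1.022]
force: [0.7, -0.2, 0.9]
width: 0.0607
[[256.97752013 263.48150526]]
[[257.31158146 279.6338134 ]]
[0.67711702 0.03596885 0.103     ]
```

View pics/e_w.png

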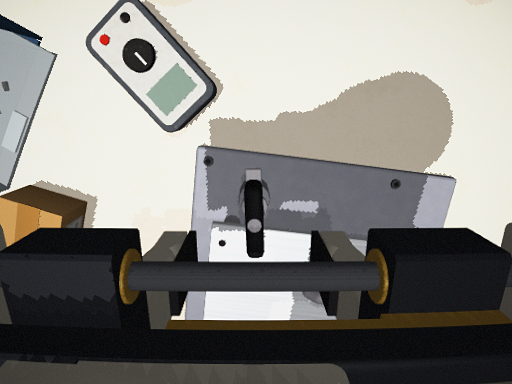

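Run:
```python
from h import *
P=arm.camera_params('wrist')
print(atz((254.7,226),P,.104))
```

```text
[0.66617859 0.05238429 0.104     ]
```

```bash
python3 -m inch '[[[0.003,0.006,-0.2,0,0,0],[0.003,0.006,-0.31,0,0,0],[0.003,0.006,-0.31,0,0,0]]]' 60 && python3 -m inch '[[[0,0,0,0,0,0],[0,0,0,0,0,0],[0,0,0,0,0,0],[0,0,0,0,0,0]]]' 0 25
```

```text
t: 4.78
eef_pos: [0.6656, 0.0515, 0.2529]
ee_rot: [3.141, 0.0, -1.023]
force: [0.2, -0.7, 1.3]
width: 0.0598
t: 5.28
eef_pos: [0.6657, 0.0514, 0.2531]
ee_rot: [-3.141, -0.0, -1.023]
force: [0.3, -0.0, -0.5]
width: 0.0256
```

```bash
python3 -m inch '[[[0,0,0,0,0,0],[0,0,0,0,0,0],[0,0,0,0,0,0],[0,0,0,0,0,0]]]' 0 25
```

```text
t: 5.78
eef_pos: [0.6655, 0.0512, 0.2527]
ee_rot: [3.141, 0.0, -1.023]
force: [-1.5, -0.7, 2.3]
width: 0.0123
```

```bash
python3 -m inch '[[[0,0,0,0,0,0.05],[0,0,0,0,0,0.1],[0,0,0,0,0,0.15],[0,0,0,0,0,0.2],[0,0,0,0,0,0.25],[0,0,0,0,0,0.3],[0,0,0,0,0,0.35]]]' && python3 -m inch '[[[0,0,0,0,0,0.03],[0,0,0,0,0,0.05],[0,0,0,0,0,0.065],[0,0,0,0,0,0.065],[0,0,0,0,0,0.065]]]'
python3 - <<'E'
from h import *
s=arm.get_state();print(s['moment'],s['force'],s['width'])
cv2.imwrite('pics/f_w.png',arm.grab_frame('wrist'))
cv2.imwrite('pics/f_t.png',cv2.resize(arm.grab_frame('top')[70:290,110:380],None,fx=2.7,fy=2.7))
E
```

```text
t: 6.65
eef_pos: [0.6656, 0.0514, 0.2527]
ee_rot: [-3.141, 0.0, 0.081]
force: [-2.0, -0.3, 2.0]
width: 0.0118
t: 7.28
eef_pos: [0.6656, 0.0515, 0.2527]
ee_rot: [-3.142, 0.0, 0.28]
force: [-2.5, 0.2, 3.0]
width: 0.0121
[0.05714681 0.89191443 0.02389526] [-2.49118562  0.21555468  2.97181643] 0.012142059298794942
```

View pics/f_w.png

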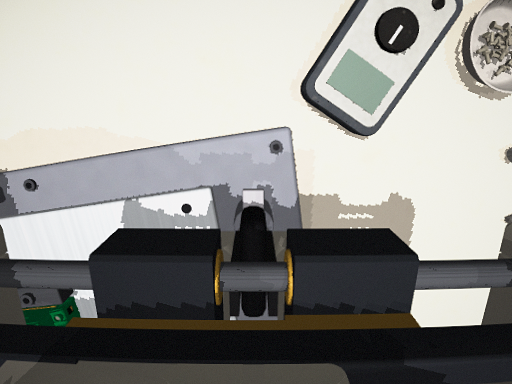

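```bash
python3 -m inch '[[[0,0,0,0,0,0.008],[0,0,0,0,0,0.015],[0,0,0,0,0,0.02],[0,0,0,0,0,0.02]]]'
python3 - <<'E'
from h import *
s=arm.get_state();print(s['moment'],s['force'],s['width'])
E
```

```text
t: 7.88
eef_pos: [0.6656, 0.0514, 0.2527]
ee_rot: [-3.141, 0.0, 0.343]
force: [-3.7, 1.1, 3.2]
width: 0.0123
[ 0.55386854  1.20813079 -0.38330206] [-3.72360863  1.14220049  3.23286989] 0.012259976160586375
```

```bash
python3 -m inch '[[[0,0,0,0,0,0],[0,0,0,0,0,0],[0,0,0.1,0,0,0],[0,0,0.3,0,0,0],[0,0,0.6,0,0,0.01],[-0.2,0,0.7,0,0,0.02],[-0.45,-0.02,0.7,0,0,0.029],[-0.75,-0.03,0.7,0,0,0.029]]]' 28 && python3 -m inch '[[[0,0,0,0,0,0],[0,0,0,0,0,0]]]' 50;  python3 - <<'E'
from h import *
s=arm.get_state();print(s['force'])
P=arm.camera_params('wrist');np.save('g_P.npy',P,allow_pickle=True)
cv2.imwrite('pics/g_w.png',arm.grab_frame('wrist'))
cv2.imwrite('pics/g_s.png',arm.grab_frame('scene'))
for t in("latch_grip","plate_handle","index_tip","plate_pointer"):
    r=arm.search_frame(t,'scene');print(t,[(x['score'],x['box']) for x in r[:2]])
E
```

```text
t: 8.88
eef_pos: [0.5147, 0.0451, 0.3926]
ee_rot: [3.141, -0.001, 0.435]
force: [-1.0, 1.1, 0.6]
width: 0.0277
t: 9.12
eef_pos: [0.5159, 0.0455, 0.3934]
ee_rot: [3.141, -0.002, 0.435]
force: [0.7, -1.3, 0.1]
width: 0.0428
[ 0.67842653 -1.32764406  0.09027171]
latch_grip [(0.87, [201.6, 187.2, 230.5, 207.0])]
plate_handle [(0.59, [169.2, 207.2, 290.1, 302.9])]
index_tip [(0.43, [286.6, 225.2, 300.2, 238.9])]
plate_pointer [(0.98, [167.7, 211.9, 293.0, 304.0])]
```

View pics/g_w.png

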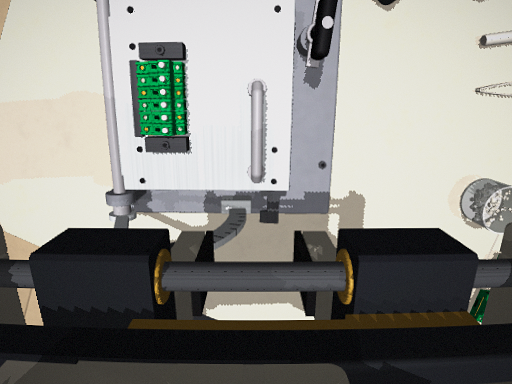

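View pics/g_s.png

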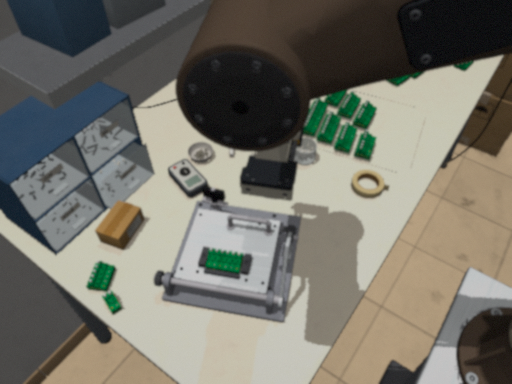

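Run:
```python
from h import *
P=np.load('g_P.npy',allow_pickle=True).item()
for n,uv,z in(('h1',(258.5,85),.092),('h2',(257,177),.092),('hc',(257.8,131),.092),('hl_bot',(117,190),.052),('hl_top',(103.5,0),.052),('bedFR',(329.5,212),.012)):print(n,atz(uv,P,z).round(4))
a=cv2.imread('pics/g_w.png')[60:250,90:350];cv2.imwrite('pics/g_z.png',cv2.resize(a,None,fx=3,fy=3,interpolation=3))
```

```text
h1 [0.6014 0.0806 0.092 ]
h2 [0.5296 0.0483 0.092 ]
hc [0.5667 0.0649 0.092 ]
hl_bot [0.4478 0.1712 0.052 ]
hl_top [0.6139 0.2435 0.052 ]
bedFR [ 0.5122 -0.0562  0.012 ]
```

View pics/g_z.png

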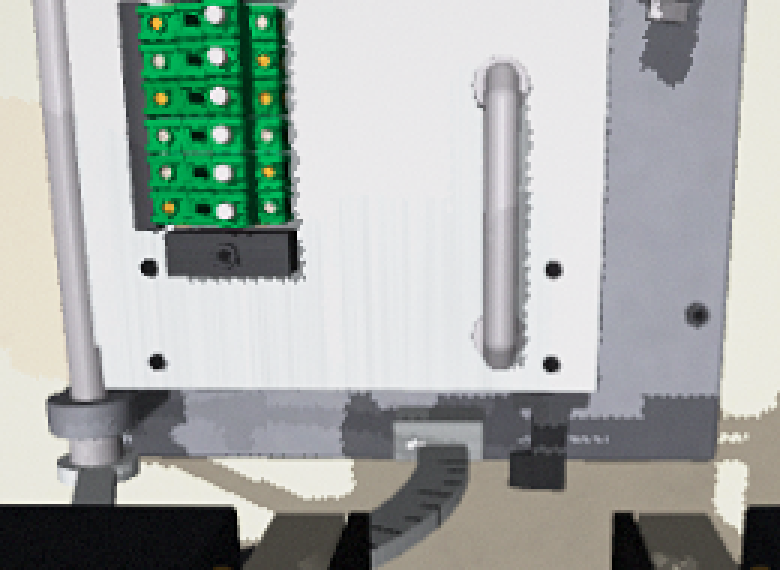

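```bash
python3 -m inch '[[[0.248,0.095,0,0,0,-0.003],[0.248,0.095,-0.25,0,0,-0.003],[0.248,0.095,-0.35,0,0,-0.003],[0.248,0.095,-0.35,0,0,-0.003]]]' 50
python3 - <<'E'
from h import *
P=arm.camera_params('wrist')
cv2.imwrite('pics/i_w.png',arm.grab_frame('wrist'))
s=arm.get_state()
print(proj([s['eef_pos']-[0,0,.2306]],P) if 0 else '', s['eef_pos'])
print(proj([[.5655,.0646,.097]],P),proj([[s['eef_pos'][0],s['eef_pos'][1],.097]],P))
E
```

```text
t: 9.93
eef_pos: [0.5652, 0.0642, 0.3205]
ee_rot: [3.142, 0.005, 0.425]
force: [0.0, -0.2, -0.2]
width: 0.0501
 [0.56569081 0.06439163 0.32219177]
[[253.33628974 218.67999139]] [[253.73625316 218.55678803]]
```

View pics/i_w.png

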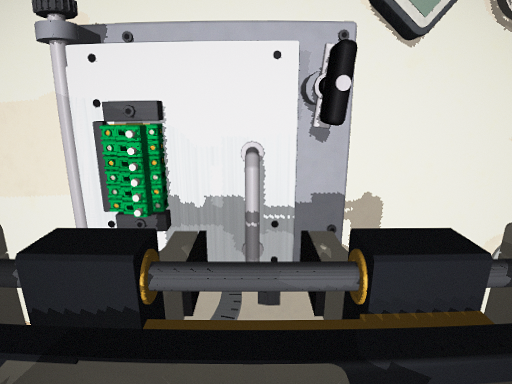

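```bash
python3 -m inch '[[[0,0,-0.2,0,0,0],[0,0,-0.35,0,0,0],[0,0,-0.35,0,0,0],[0,0,-0.35,0,0,0]]]' && python3 -m inch '[[[0,0,0,0,0,0],[0,0,0,0,0,0],[0,0,0,0,0,0],[0,0,0,0,0,0],[0,0,0,0,0,0],[0,0,0,0,0,0],[0,0,0,0,0,0]]]' 0 25;  python3 - <<'E'
from h import *
s=arm.get_state();print(s['eef_pos'],s['force'],s['width'])
# index estimate from c_w: rebuild camera pose
g=np.load('d_P.npy',allow_pickle=True).item()
E
```

```text
t: 10.48
eef_pos: [0.5662, 0.0647, 0.2546]
ee_rot: [3.141, -0.003, 0.426]
force: [0.3, -0.6, 0.6]
width: 0.0502
t: 11.35
eef_pos: [0.5651, 0.0649, 0.2527]
ee_rot: [-3.141, -0.0, 0.425]
force: [-2.8, 3.8, 2.3]
width: 0.0091
[0.56506592 0.06488485 0.25269226] [-2.79702565  3.77322023  2.2742625 ] 0.009091602497979641
```

Run:
```python
import cv2
a=cv2.imread('pics/c_w.png')[0:160,330:470];cv2.imwrite('pics/c_z.png',cv2.resize(a,None,fx=3.7,fy=3.7,interpolation=3))
```

```text
(no output)
```

View pics/c_z.png

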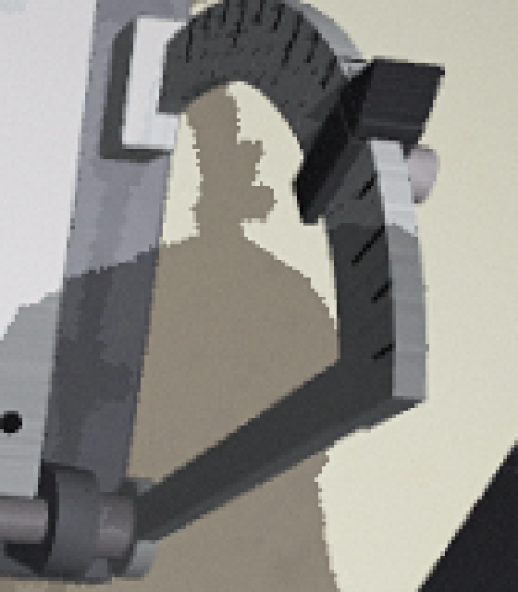

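Run:
```python
from h import *
from scipy.spatial.transform import Rotation as Ro
g=np.load('d_P.npy',allow_pickle=True).item()
def M(p,e):
    T=np.eye(4);T[:3,:3]=Ro.from_euler('xyz',e).as_matrix();T[:3,3]=p;return T
X=np.linalg.inv(M([.6615,.0527,.4042],[3.141,0,-1.07]))@g['pose']
P=dict(g);P['pose']=M([.5074,.2447,.4046],[3.141,0,-1.075])@X
for yaw in(-1.1335,-1.145,-1.155):
    n=np.array([np.cos(yaw),np.sin(yaw),0]);m=np.array([-n[1],n[0],0])
    H=np.array([.5651,.0649,.0]);hn=n@H-.142;mc=m@H+.03
    for u,v,off in((400,102,0),(366,99,.0065),(434,105,-.0065)):
        o,d=ray((330+u/3.7,v/3.7),P);t=(mc-.119+off-m@o)/(m@d);p=o+t*d
        x=n@p-hn;z=p[2]-.052;print(yaw,off,np.hypot(x,z).round(4),np.arctan2(z,x).round(3),end=' | ')
    print()
```

```text
-1.1335 0 0.1381 0.896 | -1.1335 0.0065 0.1382 0.898 | -1.1335 -0.0065 0.1382 0.894 | 
-1.145 0 0.1395 0.897 | -1.145 0.0065 0.1396 0.9 | -1.145 -0.0065 0.1396 0.895 | 
-1.155 0 0.1407 0.899 | -1.155 0.0065 0.1408 0.902 | -1.155 -0.0065 0.1408 0.896 |
```

```bash
python3 -m inch '[[[-0.007,0.016,0.053,0,0,0],[-0.016,0.035,0.104,0,0,0],[-0.026,0.057,0.153,0,0,0],[-0.038,0.083,0.201,0,0,0],[-0.051,0.112,0.246,0,0,0],[-0.065,0.144,0.289,0,0,0],[-0.081,0.178,0.329,0,0,0],[-0.081,0.178,0.329,0,0,0]]]' 0 35
python3 - <<'E'
from h import *
s=arm.get_state();print(s['eef_pos'],s['force'],s['moment'],s['width'])
cv2.imwrite('pics/j_w.png',arm.grab_frame('wrist'))
cv2.imwrite('pics/j_s.png',cv2.resize(arm.grab_frame('scene')[150:340,130:400],None,fx=2.7,fy=2.7,interpolation=3))
E
```

```text
t: 12.35
eef_pos: [0.549, 0.1, 0.3196]
ee_rot: [3.141, -0.001, 0.426]
force: [2.6, -5.7, -0.5]
width: 0.0089
[0.54896454 0.09998624 0.3196069 ] [ 2.63981301 -5.72475624 -0.47714392] [-2.32831297 -1.14796358 -0.02806404] 0.00886433848533137
```

View pics/j_s.png

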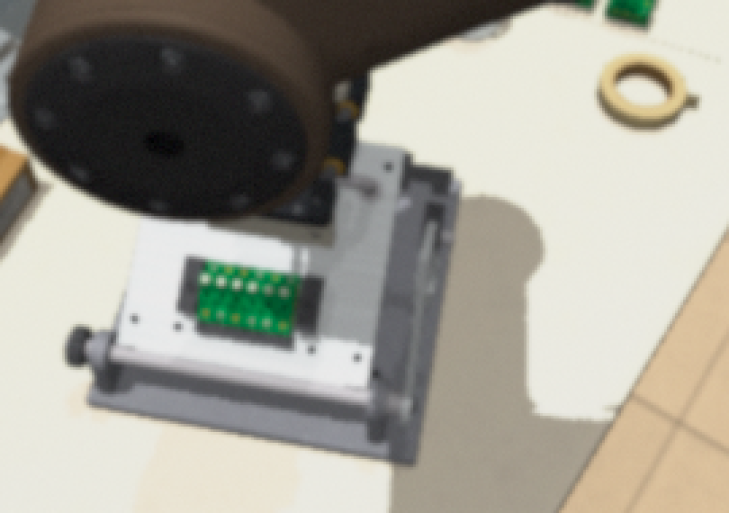

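View pics/j_w.png

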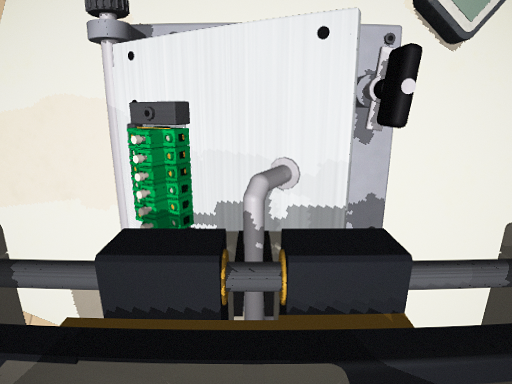

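```bash
python3 -m inch '[[[-0.017,0.037,0.037,0,0,0],[-0.035,0.077,0.071,0,0,0],[-0.054,0.119,0.101,0,0,0],[-0.074,0.163,0.128,0,0,0],[-0.085,0.187,0.141,0,0,0],[-0.094,0.207,0.151,0,0,0],[-0.094,0.207,0.151,0,0,0],[-0.094,0.207,0.151,0,0,0]]]'
python3 - <<'E'
from h import *
s=arm.get_state();print(s['eef_pos'],s['force'],s['moment'],s['width'])
cv2.imwrite('pics/k_w.png',arm.grab_frame('wrist'))
a=arm.grab_frame('scene');cv2.imwrite('pics/k_s0.png',a)
cv2.imwrite('pics/k_s.png',cv2.resize(a[150:340,130:400],None,fx=2.7,fy=2.7,interpolation=3))
a=arm.grab_frame('top');cv2.imwrite('pics/k_t0.png',a)
cv2.imwrite('pics/k_t.png',cv2.resize(a[120:290,110:300],None,fx=3.4,fy=3.4,interpolation=3))
yaw=-1.145;n=np.array([np.cos(yaw),np.sin(yaw)])
p=s['eef_pos'];x=n@p[:2]-(n@[.5651,.0649]-.142);z=p[2]-.159-.052-(.2527-.159-.092)
print(x,z,np.hypot(x,z),np.arctan2(z,x)-.2746)
E
```

```text
t: 13.45
eef_pos: [0.5307, 0.1404, 0.3505]
ee_rot: [3.139, -0.001, 0.426]
force: [1.4, -8.2, 9.8]
width: 0.0089
[0.53067349 0.14035649 0.35052652] [ 1.4011585  -8.16052312  9.7712218 ] [-3.26827745 -0.42986473  0.02092538] 0.008941692535735573
0.05906126999324034 0.137826521734041 0.14994793665308806 0.8913489158202645
```

View pics/k_s.png

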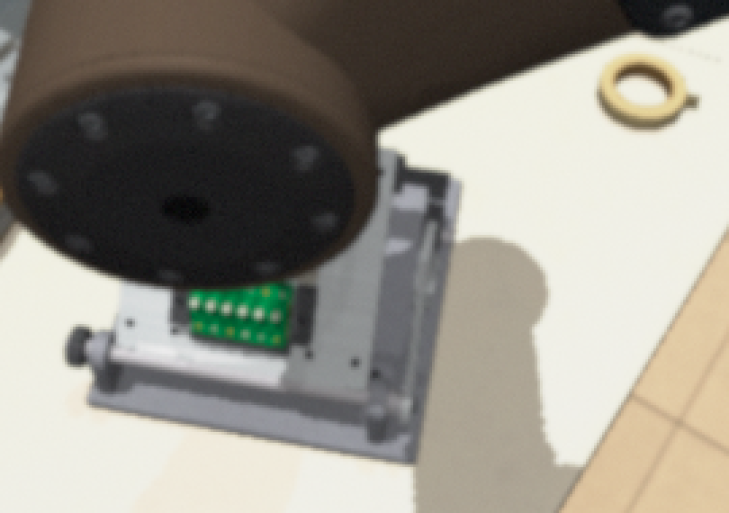

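View pics/k_t.png

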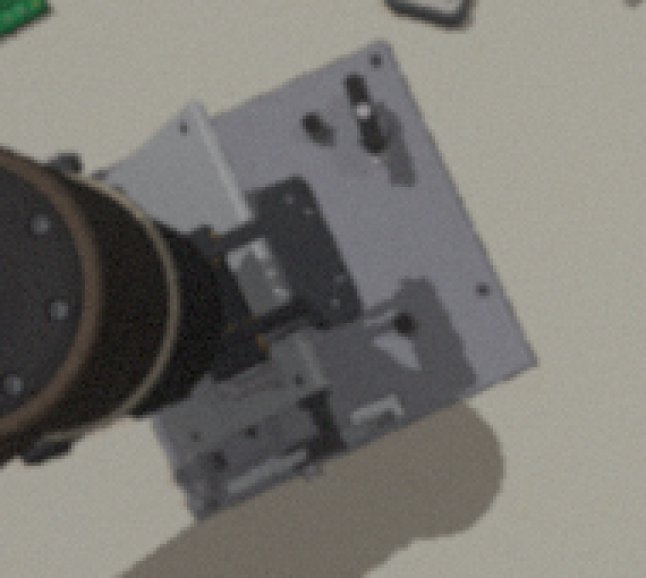

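View pics/k_w.png

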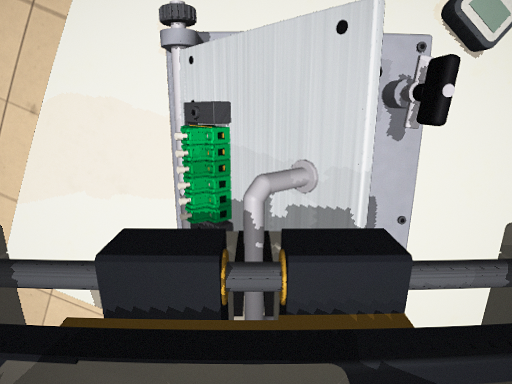

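Run:
```python
import cv2,numpy as np
a=cv2.imread('pics/a_top.png')[215:285,150:250];b=cv2.imread('pics/k_t0.png')[215:285,150:250]
cv2.imwrite('pics/l.png',np.vstack([cv2.resize(i,None,fx=4.2,fy=4.2,interpolation=3) for i in(a,b)]))
a=cv2.imread('pics/a_scene.png')[195:325,255:325];b=cv2.imread('pics/k_s0.png')[195:325,255:325]
cv2.imwrite('pics/l2.png',np.hstack([cv2.resize(i,None,fx=4.5,fy=4.5,interpolation=3) for i in(a,b)]))
```

```text
(no output)
```

View pics/l.png

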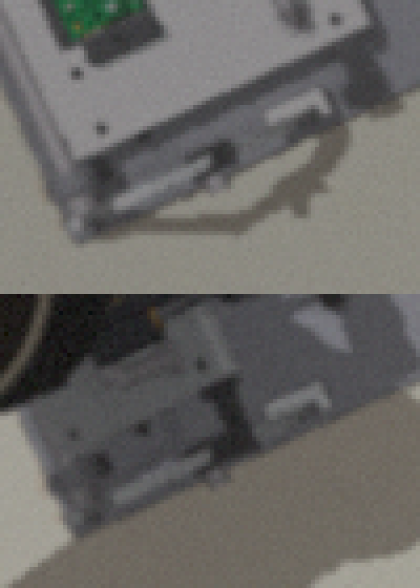

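View pics/l2.png

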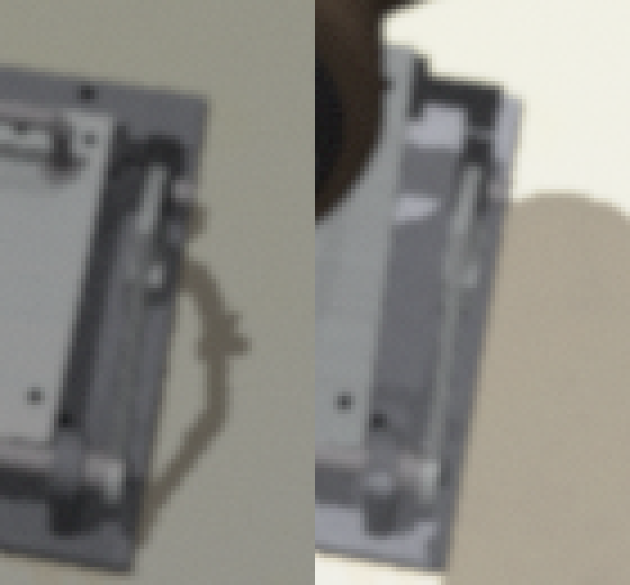

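Run:
```python
import cv2,numpy as np
g=cv2.imread('pics/g_w.png');k=cv2.imread('pics/k_w.png')
f=lambda i,x,y:cv2.resize(i[max(0,y-18):max(0,y-18)+36,x-18:x+18],(250,250),interpolation=3)
r1=np.hstack([f(g,277,18),f(g,131,18),f(g,162,50)]);r2=np.hstack([f(k,342,27),f(k,191,60),f(k,200,112)])
cv2.imwrite('pics/m.png',np.vstack([r1,r2]))
```

```text
(no output)
```

View pics/m.png

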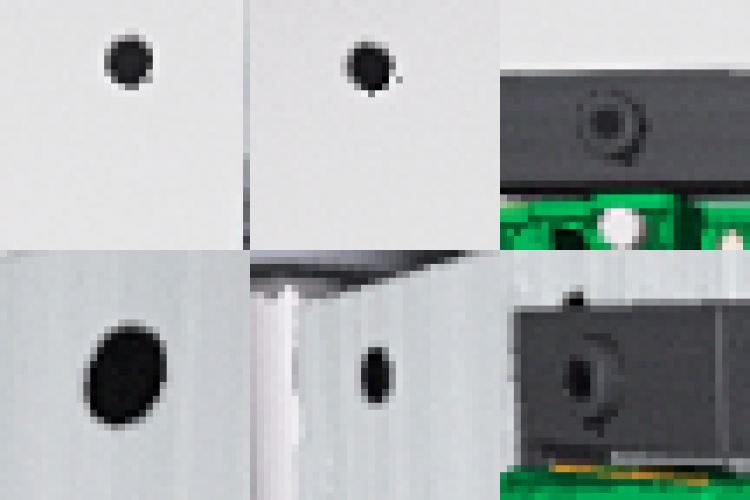

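```bash
cat > th.py <<'E'
from h import *
from scipy.optimize import least_squares
G=np.load('g_P.npy',allow_pickle=True).item()
def theta(far,near,K):
  for yaw in(-1.135,-1.145,-1.155):
    n=np.array([np.cos(yaw),np.sin(yaw),0]);m=np.array([-n[1],n[0],0])
    A=[atz(u,G,.056) for u in((277.6,8.8),(130.3,9.65))]
    def pr(q):
        o=[]
        for a,uv in zip(A,(far,near)):
            x=n@a-q[1];y=m@a;c,s=np.cos(q[0]),np.sin(q[0])
            w=n*(q[1]+c*x-s*.004)+m*y+np.array([0,0,.052+s*x+c*.004])
            o+=list(proj(w,K)[0]-uv)
        return np.r_[np.array(o),(q[1]-.032)/.003]
    r=least_squares(pr,[.9,.032]);print(yaw,r.x.round(4),r.fun.round(1),[n@a-r.x[1] for a in A])
E
python3 - <<'E'
from th import *
theta((342.0,27),(191.2,60),arm.camera_params('wrist'))
E
```

```text
-1.135 [0.8783 0.036 ] [-0.1  1.1 -1.4  0.2  1.3] [np.float64(0.16242609441971495), np.float64(0.028527624078991835)]
-1.145 [0.8817 0.0315] [-0.1  0.3 -0.1  0.3 -0.2] [np.float64(0.1604213508067965), np.float64(0.026519751059228443)]
-1.155 [0.885 0.027] [-0.  -0.5  1.1  0.4 -1.7] [np.float64(0.15841600906011366), np.float64(0.024524669954091215)]
```

Run:
```python
from h import *
from scipy.spatial.transform import Rotation as Ro
g=np.load('d_P.npy',allow_pickle=True).item()
def M(p,e):
    T=np.eye(4);T[:3,:3]=Ro.from_euler('xyz',e).as_matrix();T[:3,3]=p;return T
X=np.linalg.inv(M([.6615,.0527,.4042],[3.141,0,-1.07]))@g['pose']
P=dict(g);P['pose']=M([.5074,.2447,.4046],[3.141,0,-1.075])@X
np.save('c_P.npy',P,allow_pickle=True)
yaw=-1.145;n=np.array([np.cos(yaw),np.sin(yaw),0]);m=np.array([-n[1],n[0],0]);hn=.0318;mc=m@[.5651,.0649,0]+.03
W=lambda x,y,z:n*(hn+x)+m*(mc+y)+np.array([0,0,z+.052])
a=cv2.imread('pics/c_w.png')[0:160,330:470];S=4.5;a=cv2.resize(a,None,fx=S,fy=S,interpolation=3)
q=lambda w:tuple(int(v) for v in (proj(w,P)[0]-[330,0])*S)
for d in range(0,80,5):
    t=np.radians(d);c,s=np.cos(t),np.sin(t)
    cv2.line(a,q(W(.122*c,-.116,.122*s)),q(W(.132*c,-.116,.132*s)),(0,0,255) if d%10 else (0,255,0),1)
for d in (.84,.9,.96):
    cv2.circle(a,q(W(.144*np.cos(d),-.119,.144*np.sin(d))),3,(255,0,255),1)
cv2.circle(a,q(W(0,-.119,0)),4,(0,255,255),1);cv2.line(a,q(W(0,-.1,0)),q(W(0,.0,0)),(0,255,255),1)
cv2.imwrite('pics/n.png',a[:595])
```

```text
(no output)
```

View pics/n.png

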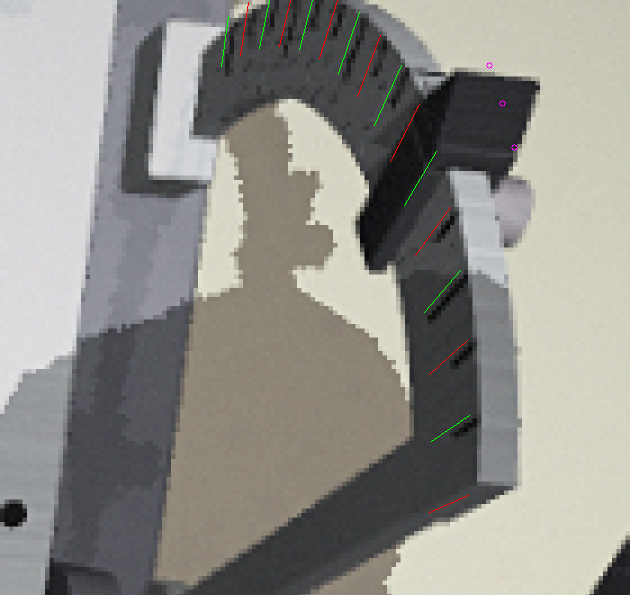

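Run:
```python
import cv2
a=cv2.imread('pics/c_w.png')[0:60,370:455];cv2.imwrite('pics/o1.png',cv2.resize(a,None,fx=9,fy=9,interpolation=3))
a=cv2.imread('pics/c_w.png')[40:115,410:455];cv2.imwrite('pics/o2.png',cv2.resize(a,None,fx=8,fy=8,interpolation=3))
```

```text
(no output)
```

View pics/o1.png

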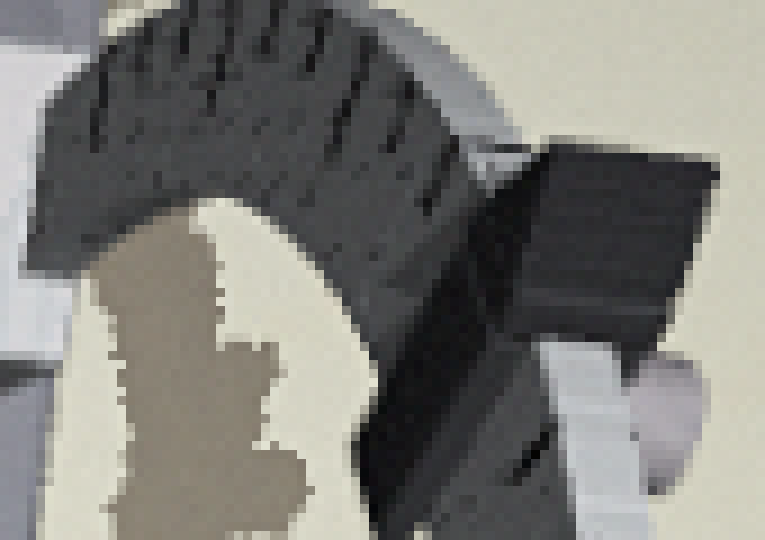

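View pics/o2.png

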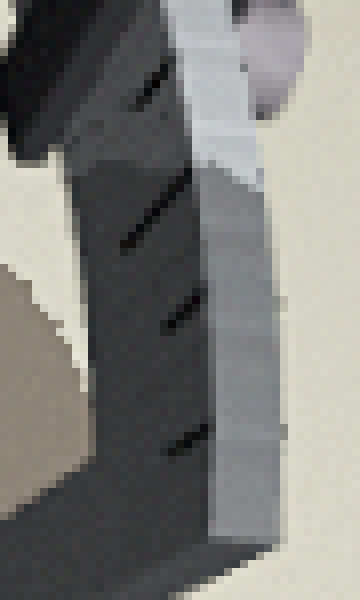

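```bash
cat > idx.py <<'E'
from h import *
from scipy.spatial.transform import Rotation as Ro
from scipy.optimize import least_squares
P=np.load('c_P.npy',allow_pickle=True).item()
yaw=-1.145;n=np.array([np.cos(yaw),np.sin(yaw),0]);m=np.array([-n[1],n[0],0]);hn=.0318;mc=m@[.5651,.0649,0]+.03
W=lambda r,t,y:n*(hn+r*np.cos(t))+m*(mc+y)+np.array([0,0,r*np.sin(t)+.052])
o1=lambda u,v:(370+u/9,v/9);o2=lambda u,v:(410+u/8,40+v/8)
out={0:o1(105,75),30:o1(368,40),35:o1(412,82),40:o1(455,143),55:o2(172,62),60:o2(190,170),65:o2(202,295),70:o2(212,428)}
inn={0:o1(95,148),30:o1(332,155),60:o2(122,248)}
cor=[o1(548,147),o1(716,163),o1(672,300),o1(518,292)]
def cam(q):
    p=dict(P);T=np.array(P['pose']).copy();T[:3,3]+=q[:3]*1e-3;T[:3,:3]=T[:3,:3]@Ro.from_rotvec(q[3:6]*1e-2).as_matrix();p['pose']=T;return p
def f(q):
    p=cam(q);o=[]
    for d,uv in out.items():o+=list(proj(W(.132,np.radians(d),-.116),p)[0]-uv)
    for d,uv in inn.items():o+=list(proj(W(q[6],np.radians(d),-.116),p)[0]-uv)
    # index: q7 angle,q8 half tang width mm,q9 y centre,  half width y .0065, r .144
    t=q[7];e=np.array([-np.sin(t),np.cos(t)])
    for (sy,st),uv in zip(((1,-1),(-1,-1),(-1,1),(1,1)),cor):
        r=q[11];rr=np.hypot(r,q[8]);tt=t+st*np.arctan2(q[8],r)
        o+=list(proj(W(rr,tt,q[9]+sy*q[10]),p)[0]-uv)
    return np.r_[o,q[:3]/3*1,q[3:6]/.5,(q[11]-.144)/.001,(q[9]+.119)/.003]
for pr in (1,):
    r=least_squares(f,[0]*6+[.118,.9,.006,-.119,.0065,.144],x_scale=[1]*6+[.01,.05,.005,.01,.005,.01],loss='soft_l1');print(r.x.round(4),r.cost);print(r.fun.round(1))
E
python3 idx.py
```

```text
[ 0.7997  0.3468  0.1873  0.3057 -0.1076 -0.0681  0.122   0.9078  0.007
 -0.1156  0.0051  0.1441] 17.890103531170272
[ 0.1 -3.2  0.2 -0.1  0.1  0.2 -0.1  0.2 -0.1 -0.3  0.   0.2  0.   0.1
 -0.6  0.2 -0.2 -0.3 -0.4  0.6  0.5 -0.3 -1.8  0.3 -5.8  0.4  3.7  0.2
  5.7 -0.9  0.3  0.1  0.1  0.6 -0.2 -0.1  0.1  1.1]
```

```bash
python3 -m inch '[[[-0.004,0.008,0.004,0,0,0],[-0.007,0.016,0.008,0,0,0],[-0.007,0.016,0.008,0,0,0],[-0.007,0.016,0.008,0,0,0],[-0.007,0.016,0.008,0,0,0],[-0.007,0.016,0.008,0,0,0]]]'
python3 - <<'E'
from th import *
K=arm.camera_params('wrist');k=arm.grab_frame('wrist');cv2.imwrite('pics/p_w.png',k)
s=arm.get_state();print(s['force'],s['width'],s['qd'].round(3))
v=(k.max(2)<45).astype(np.uint8)
nn,l,st,c=cv2.connectedComponentsWithStats(v)
for i in range(1,nn):
    if 20<st[i,4]<400 and c[i][1]<100: print(st[i],c[i].round(1))
t=arm.grab_frame('top');cv2.imwrite('pics/p_t.png',cv2.resize(t[120:290,110:300],None,fx=3.4,fy=3.4,interpolation=3))
E
```

```text
t: 14.35
eef_pos: [0.5292, 0.1435, 0.352]
ee_rot: [3.139, -0.001, 0.426]
force: [1.3, -7.1, 8.4]
width: 0.0091
[ 1.54620821 -7.53208433  7.97499527] 0.008924057031652909 [-0.     0.001  0.002 -0.001  0.001  0.001]
[166  12  35  15 163] [185.5  21.1]
[338  20  11  13 113] [342.9  26. ]
[381  66   4  13  33] [382.5  72. ]
```

View pics/p_w.png

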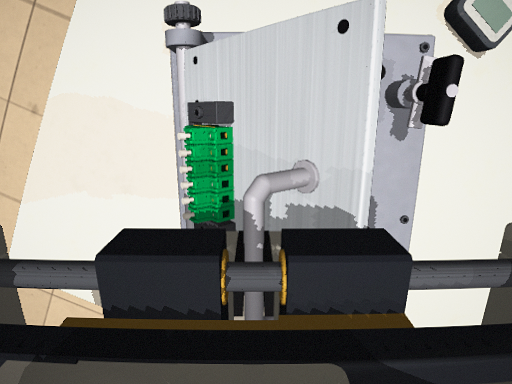

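Run:
```python
from th import *
K=arm.camera_params('wrist');k=cv2.imread('pics/p_w.png')
w=(110-k[50:70,188:202].max(2).astype(float)).clip(0);y,x=np.mgrid[50:70,188:202];near=((w*x).sum()/w.sum(),(w*y).sum()/w.sum());print(near)
theta((342.9,26),near,K)
```

```text
(np.float64(194.9279792746114), np.float64(59.9139896373057))
-1.135 [0.905  0.0353] [-0.1  1.3 -1.3  0.4  1.1] [np.float64(0.16309431234178062), np.float64(0.029195842001057508)]
-1.145 [0.9085 0.0308] [-0.1  0.3 -0.1  0.4 -0.4] [np.float64(0.16108754857954707), np.float64(0.027185948831979004)]
-1.155 [0.912  0.0263] [-0.  -0.5  1.2  0.5 -1.9] [np.float64(0.15907960169864466), np.float64(0.02518826259262223)]
```

View pics/p_t.png

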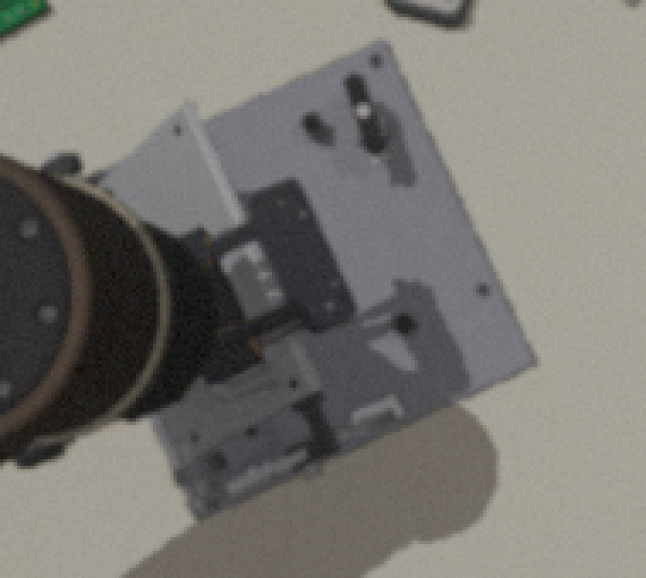

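```bash
python3 -m inch '[[[0,0,0,0,0,0],[0,0,0,0,0,0],[0,0,0,0,0,0],[0,0,0,0,0,0]]]' && python3 -c "
from station import arm
print(arm.job_done());s=arm.get_state();print(s['t'],s['eef_pos'],s['width'],s['force'])"
```

```text
t: 14.95
eef_pos: [0.5293, 0.1436, 0.352]
ee_rot: [3.139, -0.001, 0.426]
force: [1.5, -7.3, 8.7]
width: 0.0089
the job is handed in; nothing more can be done
None
the job is handed in; nothing more can be done
```

I turned the latch to its stop, lifted the plate by its bar handle and handed the job in at about 15 s of the 51 s allowed, still holding the plate at the index. No verdict was reported.

- **Latch:** the turning moment jumped to about 0.38 N m at the end of the turn, which is the stop (about 1.45 rad). The later pictures show the grip and tongue still standing there.
- **Angle:** the last wrist picture puts the plate at 0.908 rad. I measured the index at about 0.908 rad, using the quadrant's 5° lines in an earlier wrist picture. I put the error at 0.01–0.02 rad, against the 0.06 allowed.
- **Hold:** the bar is gripped at 35 N with the opening at 9 mm, the joint speeds were near zero, and the outside force on the tool was about 11 N.

**What did not agree or could not be checked:**
- My tool-motion figures for the swing, taken just before the final small correction, spread from 0.86 to 0.93 rad. I relied on the picture, which said 0.882 then.
- The sideways fit of the index block's corners was several pixels out, though the direction that sets its angle fitted well.
- The arm hid the pointer and index tips at the end, so I never saw them face each other directly.
- I did not re-measure the jar, tape roll or multimeter. No motion went near them, and the tape roll and multimeter showed no shift in the later pictures.

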